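# Clear the jammed ink-jar magazine

### The job

The ink-jar magazine is jammed: one jar has cut in beside the queue and bridges the mouth of the narrow lane. Nudge that jar back along the slanted shoulder until it is felt to come up firmly against the outer rail of the loading bay, then take the follower by its knob and run the two queued jars down the lane until they are closed up and snug under light pressure between the end stop and the follower's paddle, and let go. The jars are glass: push gently, by feel, keep every jar standing on the magazine, and leave the fourth jar and everything round about alone.

Things in the scene. Friction and masses are not known exactly. Their poses are not given: they have to be found in the camera images.
- magazine: Jar magazine fixed to the bench: grey plate 272 x 180 mm, top 8 mm above the bench, with round steel guide rails. Origin at bench level, on the lane's centre line at the lane's mouth; x = flow direction (follower to end stop), y from the loading bay (robot's side) to the straight far rail, z up. Jars stand on the plate (z = 8 mm). Lane (x > 0) 46.5 mm wide; bay (x < 0) with two rows, the queue in line with the lane
- mouth_corner (a point): Corner where the near rail of the lane meets the 45 degree shoulder, on the face that touches jars, 49 mm above the bench. Magazine frame, mm: far rail face y = +23 all along; near lane rail face y = -23.5 for x > 0; this corner (0, -23.5); the shoulder slants from it back and outward, along (-1, -1). Rails are 8 mm thick, in pairs centred 23 and 49 mm up; posts outside them reach z = 59
- bay (a point): Middle of the empty place in the bay's second row, on the plate, where the blocking jar belongs (magazine frame -62, -56). Not measured, to be found by feel: the bay's outer rail, parallel to x, from the shoulder's end back to x = -160 mm, is adjustable and set with its face at y = -72 to -84 mm; it is firmly clamped. A thin divider rail (5 mm, y = -24.5) parts the rows behind x = -70 mm
- lane_end (a point): Middle of the lane's end, on the plate (magazine frame 58, 0). Not measured, to be found by feel: the flat face of the end stop, 46 mm high, firmly clamped across the lane with its face at x = 48 to 68 mm
- follower (a joint): Travel of the follower along the lane, in m: 0 is fully back, growing toward the end stop (0.15 at most). A friction brake of about 6 N (plus some drag when moved fast) holds it where it is left and keeps the jars under the light pressure they were left with; each jar adds up to 1 N of drag. There is no spring
- follower_knob (a point): Middle of the black cylindrical knob on the follower, 24 mm across, from 71 to 96 mm above the bench; grip it from above. The knob stands 14 mm behind the paddle's face. Under it, up to 66 mm above the bench, a flat arm leads to the carriage on the rod behind the far rail
- follower_face (a point): Middle line of the flat front face of the follower's white paddle (34 mm wide, 14 to 58 mm above the bench), at 49 mm above the bench: the face that pushes the last jar
- jar_block: The jar that blocks the mouth, between the shoulder and the first queued jar. All four jars are alike: white glass, blue screw lid, 46 mm high, 42 mm across at the lid (36 to 46 mm above the foot), 40 mm below it, about 0.11 kg, closed. Origin: centre of the foot. Jars, rails, stop and paddle meet at the lids. If the follower is pushed before this jar is out of the way, it wedges fast
- jar_lead: First jar of the queue, which stands in line with the lane (alike). The glass stands at most 12 N from a finger on any jar and 18 N along the queue, at the paddle or the end stop
- jar_last: Second and last jar of the queue, next to the follower's paddle (alike)
- jar_side: Fourth jar, standing farther back in the loading bay's second row by the outer rail; leave it alone (alike)
- ink_pot_black: Brown ink pot with black lid, 66 mm across, 62 mm high, on the bench; leave it alone. Origin: centre of its foot

How it is judged:
By the outcome, as a careful person would: the job done as asked, in the order asked, and still so for the second after the job is handed in, with the robot touching nothing.
It also fails if it takes over 72 s, if anything falls off the work surface, if the arm or the gripper's body presses on something with over 40 N, if the wrist force passes 120 N, or if a joint passes its speed limit or range.

### The arm

A 6-joint arm with a two-finger parallel gripper is mounted at the origin on the work surface; the furniture and walls round the work are solid. World frame = base frame: x ahead of the robot, y to its left, z up, the work surface at z = 0. Lengths are in m, angles in rad, forces in N, time in s.
With the tool pointing down it reaches from about 0.35 to 0.775 m from the base axis. Payload 5.5 kg.
Tool frame: the origin (TCP) lies on the centre line of the jaws, within the pads' length; the fingertips stand 8 mm ahead of it and the grasp point (between the pads) lies 11 mm behind it; y points along the fingers, x is the direction in which the jaws open and shut, and the axes are right-handed (so a half turn about y gives the same grasp; the last joint's range is limited). The gripper opens to 85 mm and grips with 20 to 120 N. Pads are 22 mm wide; open, the fingers measure 114 mm over their backs; the gripper's body (76 mm by 85 mm) begins 54 mm behind the grasp point. The pads swing forward as they close: fully open they stand 13 mm farther back than shut.
Start: joints at [-0.14, 0.313, 0.046, 1.304, 0, 1.431], TCP at [0.575, -0, 0.239] pointing down, gripper open.
Joint ranges: [-2.76, 2.76], [-0.86, 1.69], [-1.03, 1.26], [-2.2, 2.34], [-1.47, 1.5], [-3.14, 3.14]. Speed limits (rad/s): [2.57, 2.57, 3.14, 3.14, 3.14, 3.14].

### API

Orientations are given as a unit quaternion [w, x, y, z].
In Python, from workcell import get_state, read_camera, camera_params, hand_in, search_frame, landmark_of gives the robot as it stands.
- The arm moves only by the shell command python3 -m pendant 'ROWS' [OPENING] [FORCE]. ROWS is a JSON object of lists of equal length, an entry for each row: "offset": the shift along the tool's x, y, z in cm, a list of three; "twist": the turn about the tool's y in degrees. In form: {"offset": [[dx, dy, dz], ...], "twist": [twist, ...]}. A call has 1 to 20 rows; each row shifts and turns the pose as measured when the row begins, along the tool's axes as they then stand; what a row does not reach is not made up. A row lasts 1/10 s, in which the tool goes at most 50 mm and 8.59 degrees, less where a joint would pass 70% of its speed; a pose out of reach is approached as far as the arm can. A call with a gripper value outside its range is refused whole. OPENING is the opening, from 0 (shut) to 1 (fully open), set as the call begins (- or left out, the last holds). The fingers move at their own pace and stop on an object; FORCE is the grip in N (left out, the last holds). Time passes only in rows, so rows that do not move let the fingers close. It gives the time, the measured TCP pose, the force and the opening at its end, in the units of the state.
- get_state(): the state, without advancing time (a new reading comes with each control period).
- read_camera(name): name is "scene" or "side" or "wrist"; returns the picture (400x640x3 uint8, red, green, blue); there is no depth.
- camera_params(name): a dict with "fx", "fy", "cx", "cy" (pixels), "k1" (the pictures are not rectified: a ray, as slopes to the right and down, at radius r is drawn at 1 + k1 r^2 times it, then the intrinsics apply), "position" and "attitude" of the camera in the world. Camera axes: x right, y up, looking along -z (the intrinsics and any distortion apply to the point x, -y, -z); pixel columns grow to the right and rows downward; lengths in m; the calibration is good to about 2 mm. A picture is of the moment at which its call begins: read the wrist's pose just before it. camera_params takes no time and is no camera call; for the wrist camera it gives the pose at the moment of the call.
- hand_in(): hands the job in, once; it reports no verdict.
Trained networks look in the newest picture that a camera, given by its name, has taken for a name from the list of things; names that differ only in an ending like _2 or _b are one class to them, and where a whole thing is asked for, a point or a joint stands for the part that bears it (a point fixed in the world has none). Each returns a list of dicts, best first, with "confidence" (0 to 1); they miss things now and then, are a little off and sometimes report something else, mostly with a low value. They report only what shows in the picture. A call takes as long as a camera call.
- search_frame(camera, target): "xyz" ([x, y, z] in m, in the coordinates of the camera as it stood for that picture, good to about 4 mm: the middle of the surface that is visible of it).
- landmark_of(camera, target): "xyz" ([x, y, z] in m, in the coordinates of the camera as it stood for that picture, good to about 4 mm: a listed point, or the origin of a listed thing).
The state is a dict: "clock": time; "joint_pos": joint angles; "qvel": joint speeds; "tau": joint torques, N m; "tcp_pos": TCP position; "orientation": TCP orientation; "wrist_force": force on the tool from outside, world axes, zero at the start; "ft_torque": the same for the moment, N m; "finger_gap": finger opening in m.
Only numpy, scipy, OpenCV 4.12 (cv2) and the standard library are available. Lean on these libraries where they do the work, as an engineer would, in place of code of your own. Each camera call takes 0.05 s, during which the arm holds its last target. There are 200 camera calls.

## Working session

There is one attempt and no reset: what is moved stays moved. The work goes in short steps, Python scripts to look and compute and a shell command to move; the robot and the scene stay as the last step left them, time stands still between calls to the robot, and variables do not carry over. Pictures are saved under pics/ and viewed, and the job is handed in when it is done.

```bash
ls; mkdir -p pics
cat > h.py <<'E'
import numpy as np, cv2
from scipy.spatial.transform import Rotation as R
from workcell import *
def att(p):
    a=np.array(p["attitude"],float)
    return a if a.shape==(3,3) else R.from_quat(a,scalar_first=True).as_matrix()
def cam2w(p,x): return att(p)@np.array(x)+np.array(p["position"])
def w2px(p,X):
    c=att(p).T@(np.array(X)-np.array(p["position"]))
    s=np.array([c[0]/-c[2],-c[1]/-c[2]]);s=s*(1+p["k1"]*(s@s))
    return np.array([p["fx"]*s[0]+p["cx"],p["fy"]*s[1]+p["cy"]])
def ray(p,u):
    d=np.array([(u[0]-p["cx"])/p["fx"],(u[1]-p["cy"])/p["fy"]]);s=d.copy()
    for _ in range(20): s=d/(1+p["k1"]*(s@s))
    return np.array(p["position"]),att(p)@np.array([s[0],-s[1],-1])
def atz(p,u,z):
    o,d=ray(p,u);return o+d*(z-o[2])/d[2]
def shot(cam,name):
    im=read_camera(cam);cv2.imwrite(f"pics/{name}.png",im[:,:,::-1]);return im
E
python3 - <<'E'
from h import *
s=get_state();print(s)
for c in ["scene","side","wrist"]:
    p=camera_params(c);print(c,p);shot(c,c+"0")
    for n in ["jar_block","jar_side","follower_knob","mouth_corner","lane_end","bay","follower_face","magazine","ink_pot_black"]:
        r=landmark_of(c,n)
        for q in r[:4]: 
            X=cam2w(p,q["xyz"]);print(n,round(q["confidence"],2),X.round(4),w2px(p,X).round(0))
E
```

```text
pics
{'clock': 0.0, 'joint_pos': array([-1.39606187e-01,  3.13968429e-01,  4.49747190e-02,  1.30361520e+00,
       -4.11328920e-05,  1.43121085e+00]), 'qvel': array([-0.00059076, -0.00025906, -0.00044014,  0.00069489, -0.00079501,
        0.0011264 ]), 'tau': array([-2.90074182e-03, -4.80629075e+01,  2.98531097e+01,  1.95313990e-02,
       -3.83516899e-04, -4.27451073e-05]), 'tcp_pos': array([5.74493020e-01, 4.59179991e-05, 2.38425319e-01]), 'orientation': array([ 7.07181258e-01, -7.07031723e-01,  6.43940898e-04,  6.29325977e-04]), 'wrist_force': array([-0.64020986,  0.90817401,  0.39602756]), 'ft_torque': array([-0.06892532,  0.05408987, -0.03601196]), 'finger_gap': 0.08545977141813844}
scene {'fx': 489.58068224828736, 'fy': 489.58068224828736, 'cx': 322.78711721868984, 'cy': 196.90891128776525, 'k1': -0.14766398499302982, 'position': array([-0.47681119, -0.52079151,  0.63288233]), 'attitude': array([ 0.7623601 ,  0.47367154, -0.23792096, -0.37126265])}
jar_block 0.54 [0.3871 0.2257 0.0052] [297. 221.]
follower_knob 0.47 [0.4065 0.3489 0.0846] [267. 180.]
mouth_corner 0.89 [0.3905 0
[... 803 characters left out ...]
]
bay 0.69 [0.3558 0.2461 0.0038] [320. 269.]
follower_face 0.93 [0.4087 0.3331 0.0501] [270. 267.]
magazine 0.69 [ 0.4198  0.1935 -0.0017] [306. 247.]
ink_pot_black 0.72 [ 0.4562 -0.0549  0.001 ] [342. 192.]
ink_pot_black 0.53 [0.4212 0.139  0.0054] [318. 231.]
wrist {'fx': 283.02902240791843, 'fy': 283.02902240791843, 'cx': 318.1744904847567, 'cy': 194.6596028233656, 'k1': -0.03170859555784141, 'position': array([0.57543756, 0.07147991, 0.37382752]), 'attitude': array([ 9.89843038e-01, -1.42163587e-01, -2.37022829e-04, -4.67413530e-04])}
lane_end 0.84 [0.4197 0.1298 0.0091] [188.  62.]
magazine 0.85 [0.4159 0.1912 0.0034] [181.   6.]
ink_pot_black 0.94 [ 0.4618 -0.0616 -0.0052] [238. 210.]
```

View pics/scene0.png

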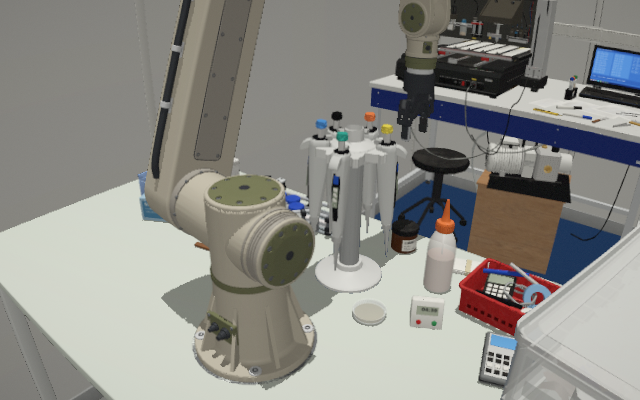

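View pics/side0.png

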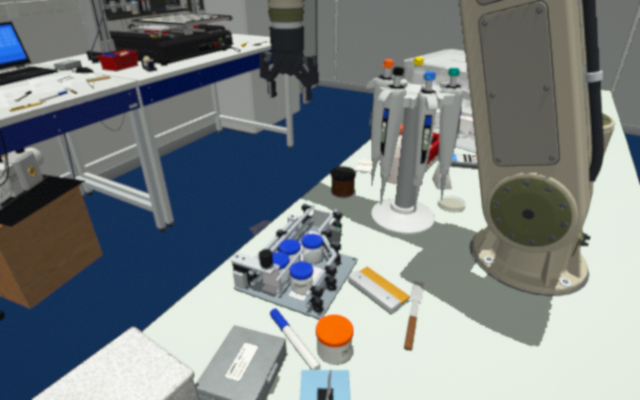

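View pics/wrist0.png

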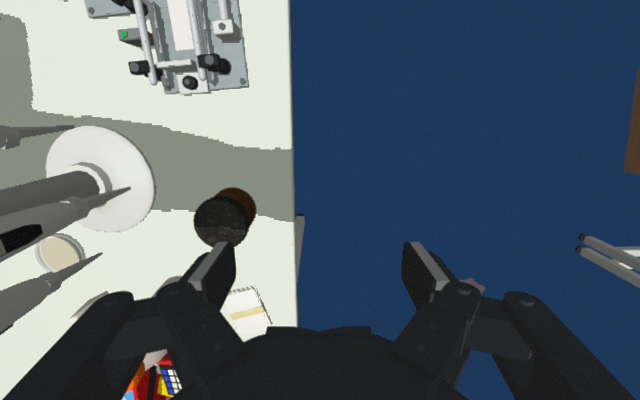

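Run:
```python
from h import *
ps=camera_params("side");pc=camera_params("scene")
print(atz(ps,(403,213),0),atz(pc,(348,272),0))
print(atz(ps,(373,180),.1),atz(ps,(403,95),.25))
# triangulate top holder: tops scene green(342,136), side green cap (454,72)
def tri(a,b):
    o1,d1=a;o2,d2=b
    A=np.stack([d1,-d2],1);t=np.linalg.lstsq(A,o2-o1,rcond=None)[0]
    return o1+d1*t[0],o2+d2*t[1]
for a,b in [((342,136),(454,72)),((321,124),(430,76)),((370,117),(388,63)),((387,128),(418,62))]: print(tri(ray(pc,a),ray(ps,b)))
```

```text
[ 0.28268052 -0.03457805  0.        ] [ 0.28543964 -0.01285518  0.        ]
[0.34432672 0.0220202  0.1       ] [ 0.34809019 -0.1470834   0.25      ]
(array([ 0.21703136, -0.03325156,  0.34370217]), array([ 0.21595872, -0.03299518,  0.3415608 ]))
(array([0.24440072, 0.03644437, 0.34578005]), array([0.24382143, 0.03657828, 0.34458474]))
(array([ 0.34303183, -0.01281391,  0.34681708]), array([ 0.34358722, -0.01291512,  0.34822909]))
(array([ 0.30237116, -0.07711993,  0.34702294]), array([ 0.30093608, -0.07682536,  0.34356848]))
```

```bash
python3 -m pendant '{"offset": [[0,0,4],[0,0,4],[0,0,4],[-1,0,4],[-3,0,3],[-4,0,3],[-4,0,2],[-3,0,0],[-1,0,0],[0,0,0],[0,0,0]], "twist": [0,0,0,0,0,0,0,0,0,0,0]}'
python3 - <<'E'
from h import *
p=camera_params("wrist");shot("wrist","w1")
for n in ["jar_block","jar_lead","jar_last","jar_side","follower_knob","mouth_corner","lane_end","bay","follower_face","magazine"]:
    for q in landmark_of("wrist",n)[:4]: 
        X=cam2w(p,q["xyz"]);print(n,round(q["confidence"],2),X.round(4),w2px(p,X).round(0))
print(get_state())
E
```

```text
clock: 2.6
tcp_pos: [0.4137, 0.2485, 0.2377]
orientation: [0.707, -0.707, -0.0, -0.003]
wrist_force: [-0.9, 0.2, 0.2]
finger_gap: 0.0852
jar_block 0.74 [0.3895 0.2242 0.0094] [299. 187.]
jar_lead 0.95 [0.4161 0.2624 0.0062] [319. 158.]
jar_last 0.63 [0.4087 0.3061 0.0081] [313. 124.]
jar_side 0.73 [0.3588 0.3057 0.0058] [273. 124.]
follower_knob 0.55 [0.3541 0.248  0.0041] [272. 169.]
mouth_corner 0.84 [0.3915 0.1903 0.0496] [299. 222.]
lane_end 0.77 [0.4219 0.1327 0.0072] [323. 249.]
bay 0.66 [0.3516 0.2486 0.0062] [270. 169.]
bay 0.46 [0.3929 0.1876 0.0487] [300. 224.]
follower_face 0.74 [0.4064 0.3356 0.0489] [310.  97.]
magazine 0.84 [ 0.4156  0.1933 -0.0006] [319. 207.]
{'clock': 3.15, 'joint_pos': array([ 3.74993053e-01,  1.31769307e-01, -1.91291391e-01,  1.24515459e+00,
       -4.47946456e-04,  1.94962741e+00]), 'qvel': array([ 0.00350791, -0.00430893, -0.00153948,  0.00150904, -0.00077447,
        0.0004047 ]), 'tau': array([-6.09697262e-02, -3.73166335e+01,  2.96595061e+01, -3.27729376e-02,
       -3.76568569e-03, -2.86711729e-04]), 'tcp_pos': array([0.41293306, 0.24837179, 0.23722616]), 'orientation': array([ 7.07293475e-01, -7.06916269e-01,  4.50382559e-04, -2.26391768e-03]), 'wrist_force': array([-0.41519042, -0.72770432, -0.53308904]), 'ft_torque': array([ 0.0518992 , -0.03087297,  0.02747475]), 'finger_gap': 0.08530356290149094}
```

View pics/w1.png

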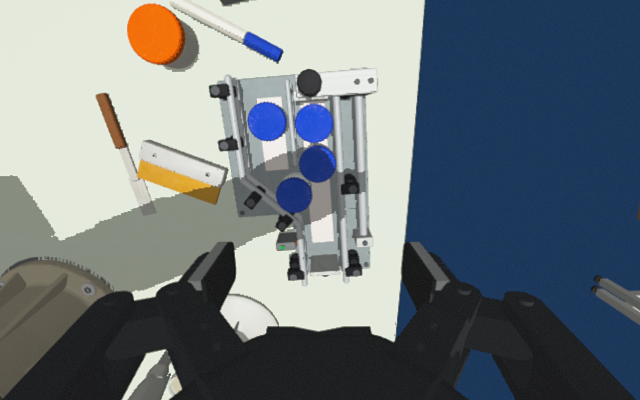

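```bash
cat > seg.py <<'E'
from h import *
def lids(im,p,z=0.054):
    hsv=cv2.cvtColor(im,cv2.COLOR_RGB2HSV)
    m=cv2.inRange(hsv,(108,170,50),(128,255,255))
    m[:, 405:]=0
    sharp=cv2.erode(m,np.ones((2,2)))
    n,l,st,c=cv2.connectedComponentsWithStats(sharp)
    return [(c[i].round(1),st[i,4],atz(p,c[i],z).round(4)) for i in range(1,n) if st[i,4]>250],m
E
python3 - <<'E'
from seg import *
s=get_state();p=camera_params("wrist")
im=cv2.imread("pics/w1.png")[:,:,::-1].copy()
L,m=lids(im,p)
for a in L: print(a)
for n,u in [("knob",(309,82))]: print(n,atz(p,u,.096))
u=np.array([.068,-.998]);v=np.array([.998,.068]);
cr=cv2.resize(im[60:290,200:400],None,fx=3,fy=2.6,interpolation=cv2.INTER_CUBIC)
cv2.imwrite("pics/w1c.png",cr[:,:,::-1])
E
```

```text
(array([262.9,  47. ]), np.int32(427), array([0.358 , 0.3846, 0.054 ]))
(array([267.3, 121.5]), np.int32(1031), array([0.3588, 0.3102, 0.054 ]))
(array([314. , 123.6]), np.int32(1008), array([0.4096, 0.3077, 0.054 ]))
(array([317.5, 164.5]), np.int32(889), array([0.4132, 0.2624, 0.054 ]))
(array([293.6, 195.3]), np.int32(832), array([0.3851, 0.2261, 0.054 ]))
knob [0.40584781 0.3463438  0.096     ]
```

View pics/w1c.png

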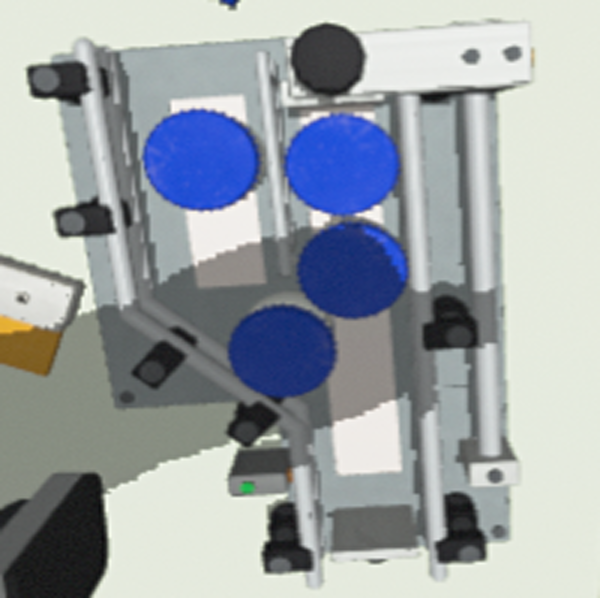

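Run:
```python
from seg import *
p=camera_params("wrist")
f=lambda x,y:(200+x/3,60+y/2.6)
for nm,a,b in [("far",(410,105),(437,568)),("rod",(476,110),(490,450)),("plateR",(497,110),(510,530)),("shoulder",(132,305),(292,415)),("nearlane",(300,440),(315,580)),("outer",(88,55),(130,300))]:
    z={"plateR":.008,"rod":.05}.get(nm,.053)
    A=atz(p,f(*a),z);B=atz(p,f(*b),z);d=B-A
    print(nm,A.round(4),B.round(4),"dir from -y deg",np.degrees(np.arctan2(d[0],-d[1])).round(2))
```

```text
far [0.4341 0.3318 0.053 ] [0.4487 0.1137 0.053 ] dir from -y deg 3.83
rod [0.4583 0.3299 0.05  ] [0.4694 0.1758 0.05  ] dir from -y deg 4.14
plateR [0.4727 0.3312 0.008 ] [0.4884 0.1085 0.008 ] dir from -y deg 4.03
shoulder [0.3283 0.2478 0.053 ] [0.3885 0.1953 0.053 ] dir from -y deg 48.93
nearlane [0.3915 0.1828 0.053 ] [0.3962 0.1072 0.053 ] dir from -y deg 3.56
outer [0.3205 0.352  0.053 ] [0.3277 0.2501 0.053 ] dir from -y deg 4.05
```

```bash
python3 -m pendant '{"offset": [[0,0,0],[0,0,0],[0,0,0],[0,0,0],[0,0,0],[0,0,0],[0,0,0],[-0.6,0,-0.5],[-1.5,2,-1.4],[-1.4,3.5,-1.3],[0,4,0],[0,3,0],[0,0,0],[0,0,0]], "twist": [-7,-7,-7,-7,-7,-7,-7,0,0,0,0,0,0,0]}' 0
cat > pos.py <<'E'
from h import *
O=np.array([.416,.192]);a=np.radians(4.0);u=np.array([np.sin(a),-np.cos(a)]);v=np.array([np.cos(a),np.sin(a)])
def mag(X): d=np.array(X[:2])-O; return np.array([d@u,d@v])*1000
def tgt(x,y,z):
    s=get_state();M=R.from_quat(s["orientation"],scalar_first=True).as_matrix()
    W=np.r_[O+(x*u+y*v)/1000,z];return M.T@(W-s["tcp_pos"])*100
def rep():
    s=get_state();M=R.from_quat(s["orientation"],scalar_first=True).as_matrix()
    print("t",s["clock"],"mag",mag(s["tcp_pos"]).round(1),"z",s["tcp_pos"][2].round(4),"F world",s["wrist_force"].round(2),"F tool",(M.T@s["wrist_force"]).round(2),"gap",round(s["finger_gap"],4),"toolz yaw mag deg",np.degrees(np.arctan2(M[:2,2]@v,M[:2,2]@u)).round(2),"tilt",M[2,:].round(3))
E
python3 - <<'E'
from pos import *
from seg import lids
rep();print(tgt(-8,-1,.043));p=camera_params("wrist");im=shot("wrist","w2")
cv2.imwrite("pics/w2.png",im[:,:,::-1])
for l in lids(im,p)[0]: print(l,mag(l[2]))
c=landmark_of("wrist","mouth_corner");print([ (q["confidence"],mag(cam2w(p,q["xyz"]))) for q in c])
shot("side","s2");rep()
E
```

```text
clock: 4.55
tcp_pos: [0.4181, 0.1976, 0.1111]
orientation: [-0.641, 0.642, 0.3, -0.295]
wrist_force: [0.4, 0.8, 1.3]
finger_gap: 0.0003
t 4.55 mag [-5.4  2.5] z 0.1111 F world [0.36 0.8  1.33] F tool [ 0.85 -1.33  0.24] gap 0.0003 toolz yaw mag deg -134.26 tilt [ 0.006 -1.    -0.006]
[-0.10214321  6.80462474  0.46736837]
(array([385.1,  35. ]), np.int32(2590), array([0.3563, 0.3044, 0.054 ])) [-116.29066073  -51.71394615]
(array([382.2, 150.4]), np.int32(2456), array([0.4116, 0.2607, 0.054 ])) [-68.83957874   0.40298793]
(array([317.6, 153.6]), np.int32(2673), array([0.385 , 0.2259, 0.054 ])) [-35.97987199 -28.5597411 ]
[(0.37, array([-116.55200551,    2.51814134]))]
t 4.7 mag [-6.   3.6] z 0.1122 F world [ 0.03 -0.18  0.39] F tool [-0.12 -0.39 -0.14] gap 0.0 toolz yaw mag deg -134.18 tilt [ 0.009 -1.    -0.007]
```

View pics/w2.png

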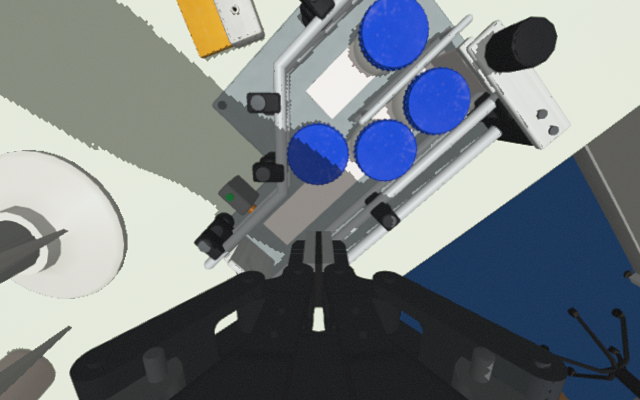

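View pics/s2.png

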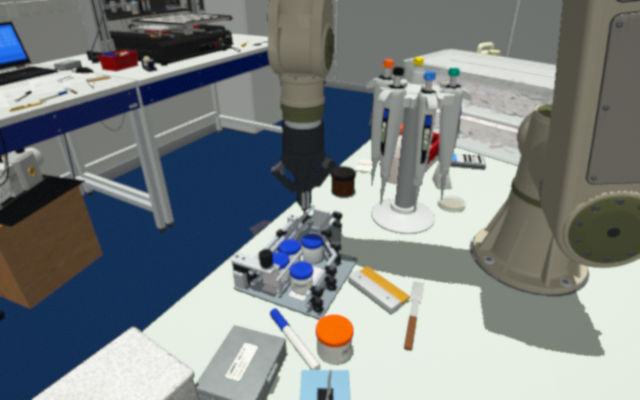

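```bash
python3 -m pendant '{"offset": [[-0.1,0.5,0.4],[0,1.5,0],[0,1.8,0],[0,1.5,0],[0,1.0,0],[0,0.5,0],[0,0,0],[0,0,0]], "twist": [0.8,0,0,0,0,0,0,0]}'
python3 - <<'E'
from pos import *
rep();print(tgt(-8,-1,.043));shot("wrist","w3")
E
```

```text
clock: 5.5
tcp_pos: [0.4221, 0.204, 0.0491]
orientation: [-0.642, 0.645, 0.302, -0.283]
wrist_force: [-0.1, 0.5, -0.7]
finger_gap: 0.0003
t 5.5 mag [-11.5   7. ] z 0.0491 F world [-0.09  0.46 -0.72] F tool [0.27 0.72 0.38] gap 0.0003 toolz yaw mag deg -135.17 tilt [ 0.023 -1.    -0.016]
[-0.82626949  0.58600549  0.31996043]
```

View pics/w3.png

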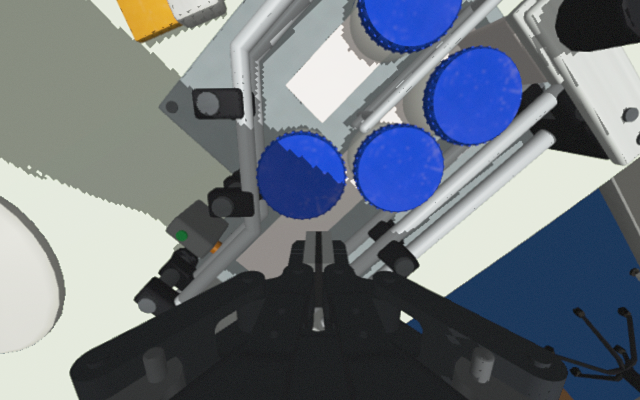

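```bash
python3 -m pendant '{"offset": [[-0.4,0,0],[-0.4,0,0],[0,0.3,0],[0,0.3,0],[0,0,0],[0,0,0]], "twist": [0,0,0,0,0,0]}'
python3 - <<'E'
from pos import *
from seg import lids
rep();print(tgt(-8,-1,.043));p=camera_params("wrist");im=shot("wrist","w4")
for l in lids(im,p)[0]: print(l,mag(l[2]))
for i in range(6): shot("side","x");rep()
E
```

```text
clock: 6.15
tcp_pos: [0.4177, 0.1976, 0.044]
orientation: [-0.642, 0.646, 0.303, -0.281]
wrist_force: [-0.1, -0.2, 0.5]
finger_gap: 0.0002
t 6.15 mag [-5.4  2.1] z 0.044 F world [-0.13 -0.16  0.47] F tool [-0.19 -0.48 -0.02] gap 0.0002 toolz yaw mag deg -135.2 tilt [ 0.025 -1.    -0.017]
[-0.04154836  0.09478572  0.40276014]
(array([394.6,  16.1]), np.int32(727), array([0.3565, 0.2907, 0.054 ])) [-102.61008195  -52.47009703]
(array([391.2, 169.7]), np.int32(2013), array([0.4043, 0.2527, 0.054 ])) [-61.36828859  -7.43728143]
(array([317.2, 175.1]), np.int32(6081), array([0.3842, 0.2263, 0.054 ])) [-36.43470279 -29.32988975]
t 6.25 mag [-5.5  2.1] z 0.044 F world [-0.24 -0.41 -0.74] F tool [-0.49  0.73 -0.08] gap 0.0002 toolz yaw mag deg -135.2 tilt [ 0.025 -1.    -0.017]
t 6.3 mag [-5.5  2.1] z 0.0441 F world [ 0.17 -0.56 -0.62] F tool [-0.33  0.62 -0.48] gap 0.0 toolz yaw mag deg -135.2 tilt [ 0.025 -1.    -0.017]
t 6.35 mag [-5.5  2.2] z 0.0441 F world [-0.01 -0.39  0.2 ] F tool [-0.3  -0.2  -0.25] gap -0.0 toolz yaw mag deg -135.2 tilt [ 0.025 -1.    -0.017]
t 6.4 mag [-5.5  2.2] z 0.0442 F world [-0.15 -0.63 -0.98] F tool [-0.6   0.97 -0.29] gap 0.0002 toolz yaw mag deg -135.2 tilt [ 0.025 -1.    -0.017]
t 6.45 mag [-5.5  2.2] z 0.0441 F world [-0.34  0.19  0.79] F tool [-0.06 -0.8   0.37] gap 0.0001 toolz yaw mag deg -135.19 tilt [ 0.025 -1.    -0.017]
t 6.5 mag [-5.5  2.2] z 0.0442 F world [ 0.58  0.38 -0.04] F tool [ 0.67  0.06 -0.18] gap 0.0001 toolz yaw mag deg -135.2 tilt [ 0.025 -1.    -0.017]
```

View pics/w4.png

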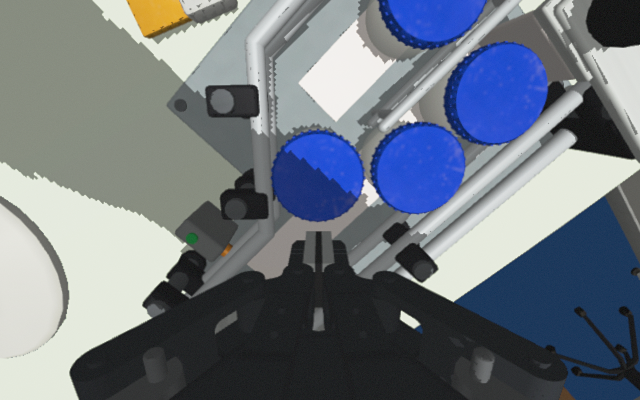

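```bash
python3 -m pendant '{"offset": [[0,0,0.2],[0,0,0.2],[0,0,0.2],[0,0,0.2],[0,0,0.15],[0,0,0.15],[0,0,0.1],[0,0,0.1],[0,0,0.1],[0,0,0.1],[0,0,0.1]], "twist": [0,0,0,0,0,0,0,0,0,0,0]}'
python3 - <<'E'
from pos import *
rep();im=shot("wrist","w5");rep()
E
```

```text
clock: 7.6
tcp_pos: [0.4064, 0.209, 0.0447]
orientation: [-0.641, 0.646, 0.304, -0.28]
wrist_force: [1.6, -1.3, 1.2]
finger_gap: -0.0001
t 7.6 mag [-17.6  -8.4] z 0.0447 F world [ 1.62 -1.32  1.15] F tool [ 0.11 -1.11 -2.11] gap -0.0001 toolz yaw mag deg -135.22 tilt [ 0.027 -0.999 -0.02 ]
t 7.65 mag [-17.7  -8.5] z 0.0447 F world [ 0.91 -0.05  1.14] F tool [ 0.59 -1.1  -0.74] gap -0.0002 toolz yaw mag deg -135.21 tilt [ 0.027 -0.999 -0.02 ]
```

View pics/w5.png

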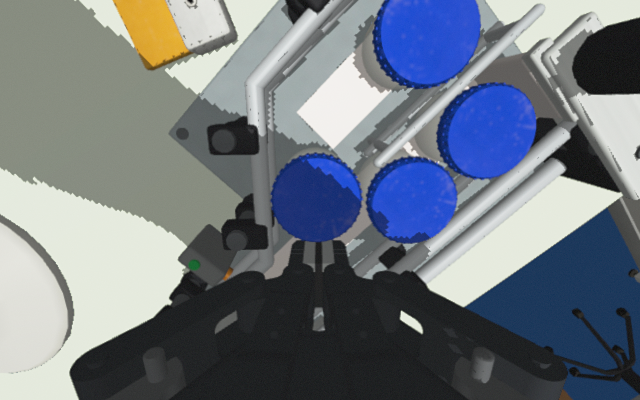

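```bash
python3 -m pendant '{"offset": [[0,0,0.15],[0,0,0.15],[0,0,0.15],[0,0,0.15],[0,0,0.15],[0,0,0.15],[0,0,0.15],[0,0,0.15]], "twist": [0,0,0,0,0,0,0,0]}'
python3 - <<'E'
from pos import *
rep();im=shot("wrist","w6");rep()
E
python3 -m pendant '{"offset": [[0,0,0.15],[0,0,0.15],[0,0,0.15],[0,0,0.15]], "twist": [0,0,0,0]}'
python3 - <<'E'
from pos import *
rep();im=shot("wrist","w7");rep()
E
```

```text
clock: 8.45
tcp_pos: [0.3967, 0.2176, 0.0445]
orientation: [-0.641, 0.646, 0.304, -0.28]
wrist_force: [1.5, 0.0, 1.1]
finger_gap: -0.0003
t 8.45 mag [-26.9 -17.5] z 0.0445 F world [1.54 0.03 1.13] F tool [ 1.07 -1.08 -1.16] gap -0.0003 toolz yaw mag deg -135.23 tilt [ 0.027 -0.999 -0.02 ]
t 8.5 mag [-27.  -17.8] z 0.0444 F world [ 0.08 -0.01  0.7 ] F tool [ 0.06 -0.69 -0.08] gap 0.0001 toolz yaw mag deg -135.22 tilt [ 0.027 -0.999 -0.02 ]
clock: 8.9
tcp_pos: [0.3917, 0.2219, 0.0443]
orientation: [-0.641, 0.646, 0.304, -0.28]
wrist_force: [1.8, -0.6, 1.0]
finger_gap: -0.0002
t 8.9 mag [-31.5 -22.1] z 0.0443 F world [ 1.77 -0.56  0.96] F tool [ 0.77 -0.91 -1.72] gap -0.0002 toolz yaw mag deg -135.23 tilt [ 0.027 -0.999 -0.02 ]
t 8.95 mag [-31.6 -22.4] z 0.0443 F world [ 1.33 -0.18  0.7 ] F tool [ 0.76 -0.65 -1.13] gap -0.0 toolz yaw mag deg -135.22 tilt [ 0.027 -0.999 -0.02 ]
```

View pics/w7.png

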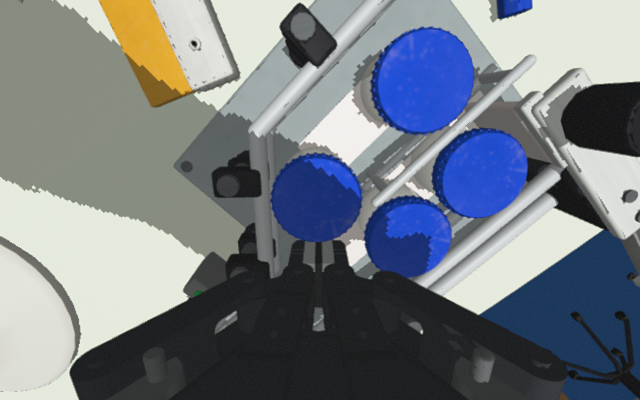

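```bash
python3 -m pendant '{"offset": [[0,0,0.15],[0,0,0.15],[0,0,0.12],[0,0,0.12],[0,0,0.1],[0,0,0.1],[0,0,0.1]], "twist": [0,0,0,0,0,0,0]}'
python3 - <<'E'
from pos import *
from seg import lids
rep();p=camera_params("wrist");im=shot("wrist","w8");rep()
for l in lids(im,p)[0]: print(l,mag(l[2]))
E
```

```text
clock: 9.65
tcp_pos: [0.3848, 0.228, 0.0442]
orientation: [-0.641, 0.646, 0.304, -0.28]
wrist_force: [0.6, -1.6, 1.1]
finger_gap: 0.0002
t 9.65 mag [-38.1 -28.6] z 0.0442 F world [ 0.63 -1.62  1.11] F tool [-0.77 -1.1  -1.56] gap 0.0002 toolz yaw mag deg -135.22 tilt [ 0.027 -0.999 -0.02 ]
t 9.7 mag [-38.1 -28.8] z 0.0442 F world [ 1.1  -0.94  1.59] F tool [ 0.06 -1.56 -1.48] gap -0.0003 toolz yaw mag deg -135.21 tilt [ 0.027 -0.999 -0.02 ]
(array([391. , 107.7]), np.int32(2128), array([0.35  , 0.2992, 0.054 ])) [-111.54279345  -58.36133333]
(array([315.7, 197.4]), np.int32(5753), array([0.3587, 0.2493, 0.054 ])) [-61.15746603 -53.16337413]
(array([387.2, 247. ]), np.int32(1853), array([0.4012, 0.2585, 0.054 ])) [-67.37040515 -10.12514244]
```

View pics/w8.png

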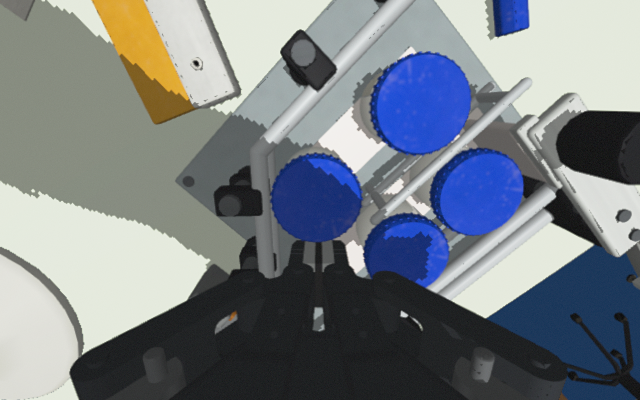

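```bash
for i in 1; do :; done; python3 -m pendant '{"offset": [[0,0,0.1],[0,0,0.1],[0,0,0.1]], "twist": [0,0,0]}' ; python3 -c "from pos import *;rep()"
python3 -m pendant '{"offset": [[0,0,0.1],[0,0,0.1]], "twist": [0,0]}' ; python3 -c "from pos import *;rep()"
```

```text
clock: 10.0
tcp_pos: [0.3824, 0.2301, 0.0441]
orientation: [-0.641, 0.646, 0.304, -0.28]
wrist_force: [0.9, 0.0, 0.8]
finger_gap: -0.0002
t 10.0 mag [-40.4 -30.9] z 0.0441 F world [0.85 0.02 0.76] F tool [ 0.6  -0.73 -0.64] gap -0.0002 toolz yaw mag deg -135.23 tilt [ 0.027 -0.999 -0.02 ]
clock: 10.2
tcp_pos: [0.3807, 0.2315, 0.0441]
orientation: [-0.641, 0.646, 0.304, -0.28]
wrist_force: [1.1, -1.7, 1.8]
finger_gap: 0.0001
t 10.2 mag [-41.9 -32.4] z 0.0441 F world [ 1.05 -1.74  1.81] F tool [-0.57 -1.79 -1.98] gap 0.0001 toolz yaw mag deg -135.23 tilt [ 0.027 -0.999 -0.02 ]
```

```bash
python3 -m pendant '{"offset": [[0,0,0.1],[0,0,0.1]], "twist": [0,0]}' >/dev/null; python3 -c "from pos import *;rep()"
python3 - <<'E'
from pos import *
im=shot("wrist","w9");rep()
E
```

```text
t 10.4 mag [-43.5 -33.9] z 0.0441 F world [ 1.27 -0.62  1.39] F tool [ 0.41 -1.35 -1.39] gap 0.0002 toolz yaw mag deg -135.23 tilt [ 0.027 -0.999 -0.021]
t 10.45 mag [-43.5 -34.1] z 0.044 F world [ 1.17 -0.46  0.79] F tool [ 0.44 -0.75 -1.2 ] gap -0.0002 toolz yaw mag deg -135.22 tilt [ 0.027 -0.999 -0.02 ]
```

View pics/w9.png

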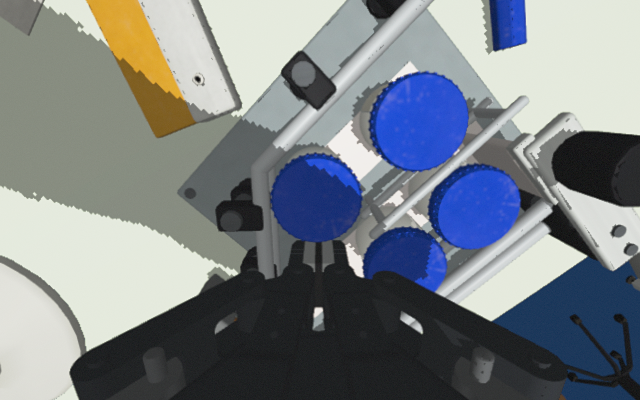

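```bash
python3 -m pendant '{"offset": [[0,0,0.1],[0,0,0.1]], "twist": [0,0]}' >/dev/null; python3 -c "from pos import *;rep()"
python3 -m pendant '{"offset": [[0,0,0.1]], "twist": [0]}' >/dev/null; python3 -c "from pos import *;rep()"
python3 -m pendant '{"offset": [[0,0,0.1]], "twist": [0]}' >/dev/null; python3 -c "from pos import *;rep()"
```

```text
t 10.65 mag [-45.  -35.5] z 0.0441 F world [ 1.05 -1.38  1.32] F tool [-0.31 -1.29 -1.73] gap -0.0 toolz yaw mag deg -135.22 tilt [ 0.027 -0.999 -0.02 ]
t 10.75 mag [-45.8 -36.3] z 0.044 F world [ 1.12 -0.71  0.64] F tool [ 0.22 -0.61 -1.32] gap 0.0001 toolz yaw mag deg -135.22 tilt [ 0.027 -0.999 -0.02 ]
t 10.85 mag [-46.6 -37.1] z 0.044 F world [ 1.17 -1.57  0.56] F tool [-0.4  -0.53 -1.93] gap 0.0002 toolz yaw mag deg -135.23 tilt [ 0.027 -0.999 -0.02 ]
```

```bash
python3 -m pendant '{"offset": [[0,0,0.1]], "twist": [0]}' >/dev/null; python3 -c "from pos import *;rep()"
python3 -m pendant '{"offset": [[0,0,0.1]], "twist": [0]}' >/dev/null; python3 -c "from pos import *;rep()"
```

```text
t 10.95 mag [-47.3 -37.8] z 0.044 F world [ 1.65 -0.34  1.  ] F tool [ 0.86 -0.94 -1.49] gap -0.0003 toolz yaw mag deg -135.23 tilt [ 0.027 -0.999 -0.02 ]
t 11.05 mag [-48.1 -37.9] z 0.0441 F world [ 3.55 -1.45  0.47] F tool [ 1.26 -0.36 -3.63] gap -0.0002 toolz yaw mag deg -135.24 tilt [ 0.028 -0.999 -0.022]
```

```bash
python3 -m pendant '{"offset": [[0,0,0.1]], "twist": [0]}' >/dev/null; python3 -c "from pos import *;rep()"
python3 - <<'E'
from pos import *
im=shot("wrist","w10");rep()
E
```

```text
t 11.15 mag [-48.8 -37.7] z 0.0443 F world [ 5.14 -1.77 -0.67] F tool [ 2.04  0.85 -5.01] gap -0.0001 toolz yaw mag deg -135.25 tilt [ 0.029 -0.999 -0.023]
t 11.2 mag [-49.  -37.6] z 0.0444 F world [ 4.83 -2.09 -0.29] F tool [ 1.6   0.45 -5.  ] gap -0.0 toolz yaw mag deg -135.25 tilt [ 0.03  -0.999 -0.023]
```

View pics/w10.png

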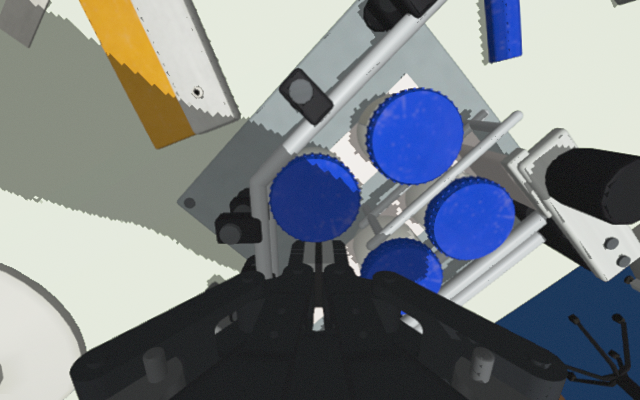

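```bash
python3 -m pendant '{"offset": [[-0.07,0,0.08]], "twist": [0]}' >/dev/null; python3 -c "from pos import *;rep()"
python3 -m pendant '{"offset": [[-0.03,0,0.06]], "twist": [0]}' >/dev/null; python3 -c "from pos import *;rep()"
```

```text
t 11.3 mag [-49.1 -37.6] z 0.0446 F world [ 5.02 -1.47 -1.1 ] F tool [ 2.17  1.28 -4.71] gap 0.0001 toolz yaw mag deg -135.27 tilt [ 0.031 -0.999 -0.024]
t 11.4 mag [-49.3 -37.5] z 0.0448 F world [ 4.63 -1.92 -1.21] F tool [ 1.57  1.38 -4.71] gap -0.0001 toolz yaw mag deg -135.29 tilt [ 0.032 -0.999 -0.026]
```

```bash
python3 -m pendant '{"offset": [[-0.1,0,0.13]], "twist": [0]}' >/dev/null; python3 -c "from pos import *;rep()"
python3 -m pendant '{"offset": [[0.02,0,-0.2],[0,0,-0.4],[0,0,-0.5],[0,0,-0.3],[0,0,0]], "twist": [0,0,0,0,0]}' >/dev/null
python3 - <<'E'
from pos import *
from seg import lids
rep();p=camera_params("wrist");im=shot("wrist","w11");rep()
for l in lids(im,p)[0]: print(l,mag(l[2]))
E
```

```text
t 11.5 mag [-49.5 -37.6] z 0.0451 F world [ 7.5  -3.04 -0.39] F tool [ 2.65  0.69 -7.63] gap 0.0001 toolz yaw mag deg -135.32 tilt [ 0.034 -0.999 -0.028]
t 12.0 mag [-39.1 -31.4] z 0.0439 F world [-0.19  0.34 -0.61] F tool [0.11 0.6  0.37] gap 0.0001 toolz yaw mag deg -135.23 tilt [ 0.028 -0.999 -0.021]
t 12.05 mag [-39.2 -31.6] z 0.0439 F world [-0.23 -0.16 -0.52] F tool [-0.29  0.51  0.08] gap 0.0001 toolz yaw mag deg -135.23 tilt [ 0.028 -0.999 -0.021]
(array([392. , 114.5]), np.int32(1874), array([0.3496, 0.2987, 0.054 ])) [-111.07191402  -58.79523719]
(array([320.1, 176.7]), np.int32(6055), array([0.3498, 0.2581, 0.054 ])) [-70.55686228 -61.42783721]
(array([388.2, 249.8]), np.int32(1559), array([0.3998, 0.2588, 0.054 ])) [-67.76733343 -11.50080517]
```

View pics/w11.png

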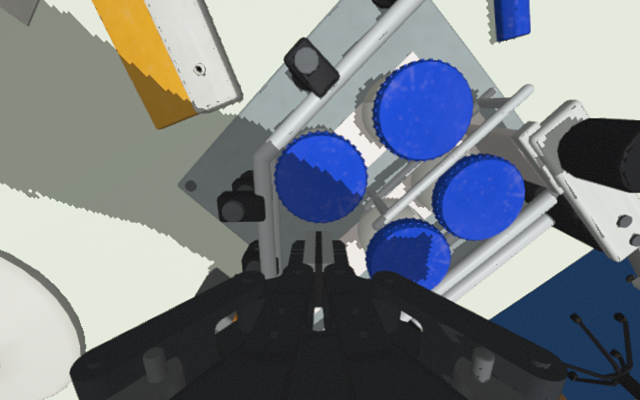

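```bash
python3 -m pendant '{"offset": [[0,-1,-0.1],[0,-2.5,0],[0,-3,0],[0,-3,0],[0,-1,0],[0,0,0],[0,0,0],[0,0,0],[0,0,0],[0,0,0],[0,0,0],[0,0,0],[0,0,0]], "twist": [0,0,0,0,0,7,7,7,7,7,7,7,0]}' 0.6
python3 - <<'E'
from pos import *
rep();print(tgt(-156,0,.14));p=camera_params("wrist");im=shot("wrist","w12")
for n in ["follower_knob","follower_face","jar_block","jar_lead","jar_last"]:
    for q in landmark_of("wrist",n)[:3]: 
        X=cam2w(p,q["xyz"]);print(n,round(q["confidence"],2),X.round(4),mag(X),w2px(p,X).round(0))
E
```

```text
clock: 13.35
tcp_pos: [0.3771, 0.2277, 0.1625]
orientation: [0.711, -0.703, -0.0, -0.026]
wrist_force: [0.1, 0.0, -0.4]
finger_gap: 0.0514
t 13.35 mag [-38.4 -36.3] z 0.1625 F world [ 0.06  0.04 -0.39] F tool [0.04 0.4  0.04] gap 0.0514 toolz yaw mag deg 173.95 tilt [ 0.037 -0.999  0.012]
[ 2.28014417  2.47862266 12.05395932]
follower_knob 0.65 [0.4065 0.351  0.0863] [-159.31383984    1.58393541] [350.  33.]
follower_face 0.89 [0.4084 0.333  0.0498] [-141.19727092    2.2199715 ] [346.  70.]
follower_face 0.38 [0.4257 0.1299 0.0094] [62.65404732  5.31944783] [358. 266.]
jar_block 0.79 [0.3516 0.2545 0.0113] [-66.88053537 -59.86414813] [286. 161.]
jar_lead 0.88 [0.419  0.2597 0.0064] [-67.35155944   7.70275451] [352. 152.]
jar_lead 0.64 [0.4058 0.3532 0.0848] [-161.54506939    1.07707064] [349.  30.]
jar_last 0.56 [0.4073 0.3098 0.008 ] [-118.12047732   -0.4975062 ] [339. 102.]
```

View pics/w12.png

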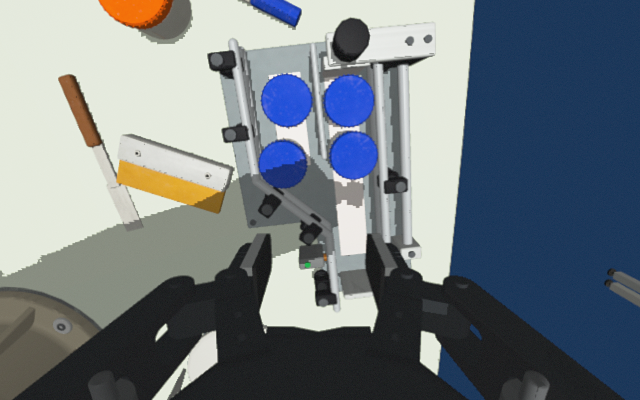

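```bash
python3 -m pendant '{"offset": [[0.5,0,1],[0.6,0,2],[0.6,0,2],[0.5,0,1],[0,0,0],[0,0,0]], "twist": [-3,-3,0,0,0,0]}'
python3 - <<'E'
from pos import *
rep();p=camera_params("wrist");im=shot("wrist","w13")
for n in ["follower_knob","follower_face"]:
    for q in landmark_of("wrist",n)[:3]: 
        X=cam2w(p,q["xyz"]);print(n,round(q["confidence"],2),X.round(4),mag(X),w2px(p,X).round(0))
E
```

```text
clock: 14.25
tcp_pos: [0.3968, 0.2894, 0.1627]
orientation: [0.709, -0.704, -0.04, 0.015]
wrist_force: [-0.3, -0.2, 0.0]
finger_gap: 0.0512
t 14.25 mag [-98.5 -12.3] z 0.1627 F world [-0.27 -0.22  0.03] F tool [-0.28 -0.04 -0.19] gap 0.0512 toolz yaw mag deg -179.5 tilt [ 0.036 -0.999  0.006]
follower_knob 0.9 [0.4074 0.3496 0.0864] [-157.83295406    2.39154152] [335. 130.]
follower_face 0.68 [0.4077 0.3363 0.0498] [-144.53776539    1.81699423] [330. 143.]
```

View pics/w13.png

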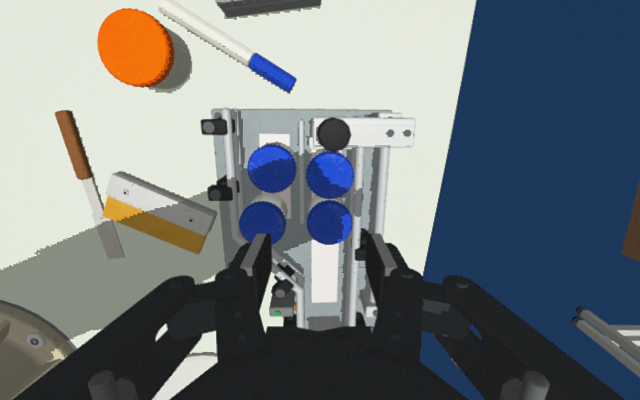

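```bash
python3 - <<'E'
from pos import *
p=camera_params("wrist")
X=atz(p,(333,132.5),.096);print(X,mag(X));print(tgt(-157.5,1,.12),tgt(-157.5,1,.08))
E
python3 -m pendant '{"offset": [[0.4,0,1.5],[0.4,0,2.2],[0.3,0.5,1.7],[0.1,1.5,0.5],[0,1.5,0],[0,0.5,0],[0,0,0],[0,0,0]], "twist": [0,0,0,0,0,0,0,0]}'
python3 - <<'E'
from pos import *
rep();print(tgt(-157.5,1,.08));p=camera_params("wrist");shot("wrist","w14")
for n in ["follower_knob","follower_face"]:
    for q in landmark_of("wrist",n)[:3]: 
        X=cam2w(p,q["xyz"]);print(n,round(q["confidence"],2),X.round(4),mag(X),w2px(p,X).round(0))
E
```

```text
[0.40562632 0.34781143 0.096     ] [-156.15551333    0.52044939]
[1.22453735 4.36851808 5.90457683] [1.08051288 8.36584513 5.87940906]
clock: 15.2
tcp_pos: [0.407, 0.3545, 0.1224]
orientation: [0.71, -0.703, -0.04, 0.013]
wrist_force: [-0.1, 0.3, -0.5]
finger_gap: 0.051
t 15.2 mag [-162.8    2.4] z 0.1224 F world [-0.09  0.34 -0.45] F tool [-0.08  0.45  0.34] gap 0.051 toolz yaw mag deg -179.66 tilt [ 0.038 -0.999  0.008]
[-0.29971279  4.22990078 -0.56012192]
follower_knob 0.66 [0.4031 0.3503 0.0854] [-158.8114998    -1.81626823] [309. 232.]
follower_face 0.73 [0.4082 0.3311 0.0519] [-139.29610427    1.95862291] [314. 238.]
```

View pics/w14.png

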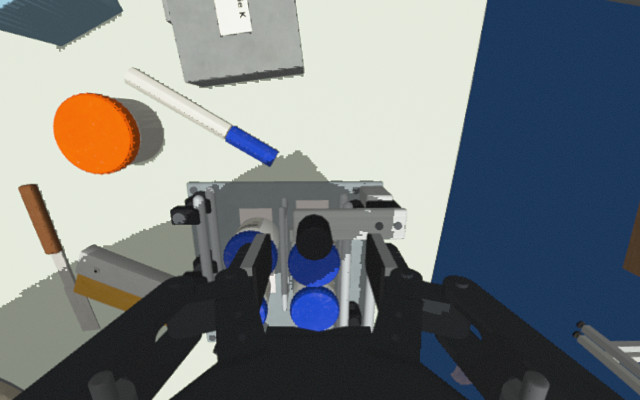

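```bash
python3 -m pendant '{"offset": [[-0.2,0,-0.3],[-0.2,0.5,-0.3],[0,1.2,0],[0,1.2,0],[0,0.8,0],[0,0.4,0],[0,0,0]], "twist": [0,0,0,0,0,0,0]}'
python3 - <<'E'
from pos import *
rep();print(tgt(-156.5,0.3,.08));p=camera_params("wrist");shot("wrist","w15");shot("side","s15")
E
```

```text
clock: 16.05
tcp_pos: [0.4054, 0.3476, 0.0787]
orientation: [0.71, -0.703, -0.04, 0.012]
wrist_force: [-0.3, -1.4, 0.6]
finger_gap: 0.0514
t 16.05 mag [-155.9    0.3] z 0.0787 F world [-0.32 -1.41  0.56] F tool [-0.4  -0.59 -1.38] gap 0.0514 toolz yaw mag deg -179.74 tilt [ 0.04  -0.999  0.009]
[ 0.00964452 -0.12755015  0.05783684]
```

View pics/w15.png

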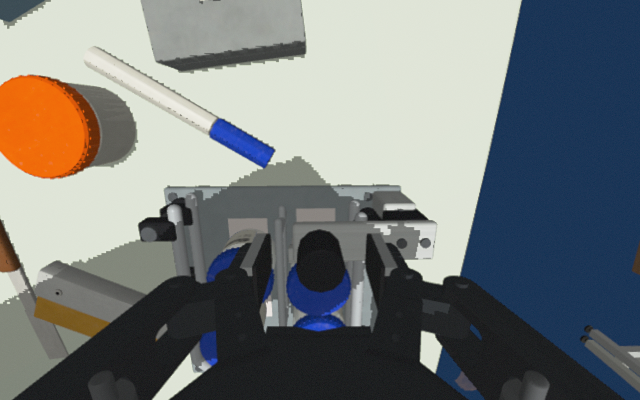

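View pics/s15.png

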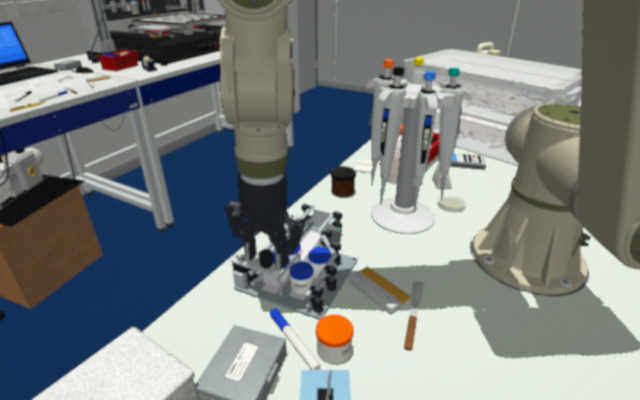

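```bash
python3 -m pendant '{"offset": [[0,-0.15,0],[0,0,0],[0,0,0],[0,0,0],[0,0,0]], "twist": [0,0,0,0,0]}' 0.1 30
python3 - <<'E'
from pos import *
rep();shot("wrist","w16");rep()
E
```

```text
clock: 16.65
tcp_pos: [0.4061, 0.3482, 0.082]
orientation: [0.711, -0.702, -0.041, 0.012]
wrist_force: [0.7, -0.2, -2.2]
finger_gap: 0.0227
t 16.65 mag [-156.5    1. ] z 0.082 F world [ 0.69 -0.2  -2.19] F tool [ 0.58  2.21 -0.28] gap 0.0227 toolz yaw mag deg -179.73 tilt [ 0.041 -0.999  0.01 ]
t 16.7 mag [-156.5    1. ] z 0.0819 F world [-0.54  0.27 -1.32] F tool [-0.57  1.3   0.29] gap 0.0227 toolz yaw mag deg -179.73 tilt [ 0.041 -0.999  0.01 ]
```

View pics/w16.png

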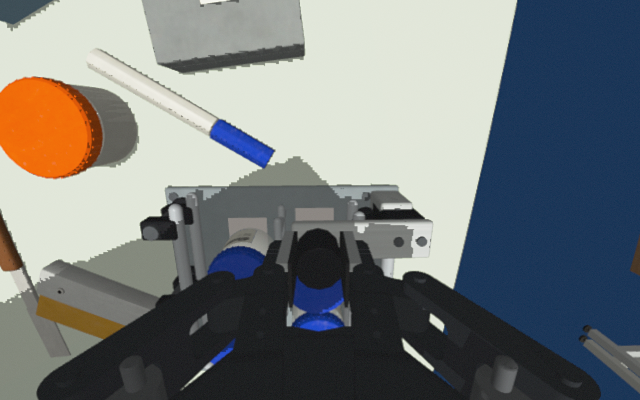

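```bash
python3 -m pendant '{"offset": [[0,0,-0.2],[0,0,-0.2],[0,0,-0.3],[0,0,-0.3],[0,0,-0.3],[0,0,-0.3]], "twist": [0,0,0,0,0,0]}' 0.1 30
python3 - <<'E'
from pos import *
rep();shot("wrist","w17");rep()
E
```

```text
clock: 17.3
tcp_pos: [0.4066, 0.3415, 0.082]
orientation: [0.718, -0.694, -0.042, 0.015]
wrist_force: [-0.0, 7.3, -3.2]
finger_gap: 0.0232
t 17.3 mag [-149.8    1. ] z 0.082 F world [-0.03  7.28 -3.21] F tool [0.43 3.46 7.15] gap 0.0232 toolz yaw mag deg -179.31 tilt [ 0.04  -0.999  0.032]
t 17.35 mag [-149.6    1. ] z 0.082 F world [-0.72  5.68 -4.21] F tool [-0.43  4.37  5.59] gap 0.0228 toolz yaw mag deg -179.32 tilt [ 0.04  -0.999  0.032]
```

View pics/w17.png

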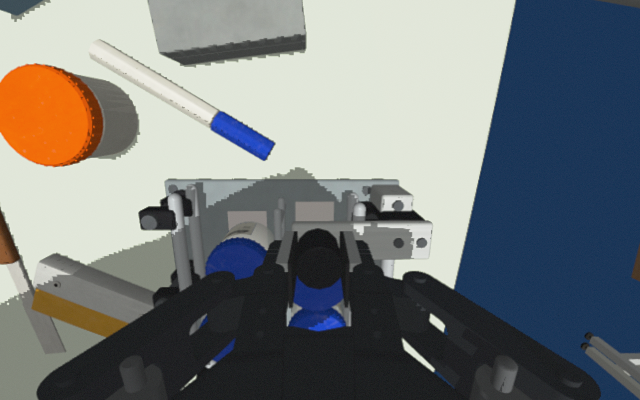

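```bash
python3 -m pendant '{"offset": [[0,0,-0.4],[0,0,-0.5],[0,0,-0.5],[0,0,-0.5],[0,0,-0.5],[0,0,-0.5]], "twist": [0,0,0,0,0,0]}' 0.1 30
python3 - <<'E'
from pos import *
rep();shot("wrist","w18");rep();shot("side","s18")
E
```

```text
clock: 17.95
tcp_pos: [0.4078, 0.3233, 0.082]
orientation: [0.727, -0.685, -0.045, 0.019]
wrist_force: [-1.2, 7.3, -1.3]
finger_gap: 0.0226
t 17.95 mag [-131.6    1. ] z 0.082 F world [-1.2   7.27 -1.25] F tool [-0.59  1.65  7.26] gap 0.0226 toolz yaw mag deg -178.74 tilt [ 0.04  -0.998  0.057]
t 18.0 mag [-131.    1.] z 0.082 F world [-1.25  5.83 -1.58] F tool [-0.79  1.89  5.82] gap 0.0229 toolz yaw mag deg -178.76 tilt [ 0.04  -0.998  0.057]
```

View pics/w18.png

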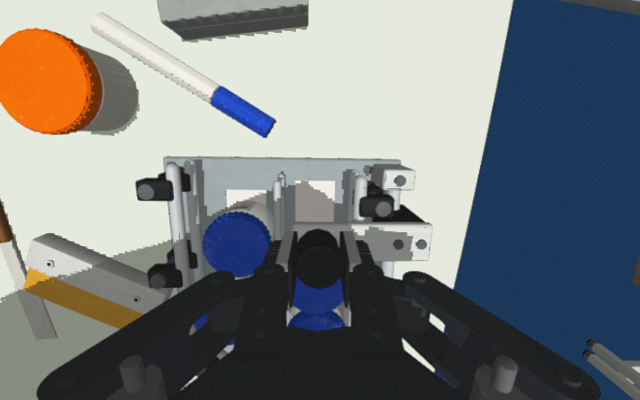

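```bash
python3 -m pendant '{"offset": [[0,-0.03,-0.6],[0,-0.03,-0.7],[0,-0.03,-0.7],[0,-0.03,-0.7],[0,-0.03,-0.7],[0,-0.03,-0.7],[0,-0.03,-0.6]], "twist": [0.5,0.2,0.2,0,0,0,0]}' 0.1 30
python3 - <<'E'
from pos import *
rep();shot("wrist","w19");rep();shot("side","s19");rep()
E
```

```text
clock: 18.75
tcp_pos: [0.4104, 0.2875, 0.0821]
orientation: [0.736, -0.675, -0.043, 0.018]
wrist_force: [-0.8, 7.2, -3.2]
finger_gap: 0.0229
t 18.75 mag [-95.7   1.1] z 0.0821 F world [-0.85  7.17 -3.23] F tool [-0.36  3.82  6.92] gap 0.0229 toolz yaw mag deg -178.93 tilt [ 0.039 -0.996  0.085]
t 18.8 mag [-95.   1.] z 0.0821 F world [-1.74  5.86 -2.49] F tool [-1.34  2.94  5.75] gap 0.0225 toolz yaw mag deg -178.95 tilt [ 0.039 -0.996  0.085]
t 18.85 mag [-95.   1.] z 0.0821 F world [-0.16  4.89 -2.53] F tool [0.15 2.94 4.66] gap 0.0229 toolz yaw mag deg -178.98 tilt [ 0.039 -0.996  0.084]
```

View pics/w19.png

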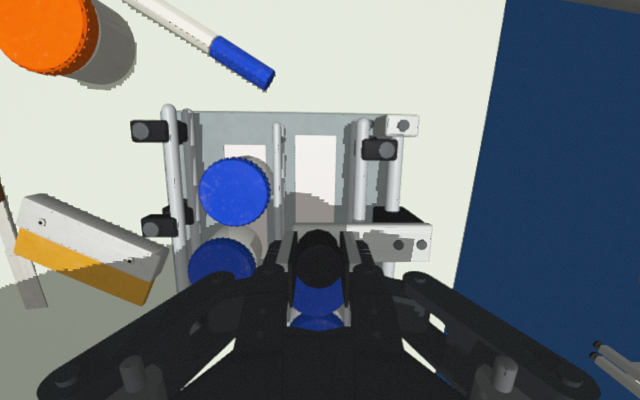

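View pics/s19.png

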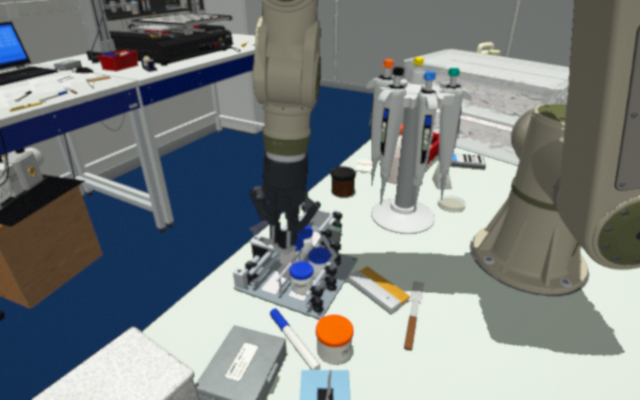

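```bash
python3 -m pendant '{"offset": [[0,-0.04,-0.6],[0,-0.05,-0.7],[0,-0.05,-0.7],[0,-0.05,-0.7],[0,-0.05,-0.6]], "twist": [0.4,0,0,0,0]}' 0.1 30
python3 - <<'E'
from pos import *
rep();shot("wrist","w20");rep()
E
python3 -m pendant '{"offset": [[0,-0.03,-0.4],[0,-0.03,-0.4],[0,-0.03,-0.4]], "twist": [0,0,0]}' 0.1 30
python3 - <<'E'
from pos import *
rep();shot("scene","c21");rep()
E
```

```text
clock: 19.35
tcp_pos: [0.4122, 0.2616, 0.0822]
orientation: [0.743, -0.668, -0.043, 0.019]
wrist_force: [0.1, 6.9, -2.5]
finger_gap: 0.0228
t 19.35 mag [-69.7   1.1] z 0.0822 F world [ 0.09  6.95 -2.49] F tool [0.59 3.22 6.62] gap 0.0228 toolz yaw mag deg -178.87 tilt [ 0.038 -0.994  0.104]
t 19.4 mag [-69.    1.1] z 0.0822 F world [ 0.56  5.46 -2.21] F tool [0.93 2.79 5.13] gap 0.0229 toolz yaw mag deg -178.9 tilt [ 0.038 -0.994  0.103]
clock: 19.7
tcp_pos: [0.4128, 0.2533, 0.0822]
orientation: [0.746, -0.664, -0.044, 0.02]
wrist_force: [0.4, 7.7, -3.3]
finger_gap: 0.0231
t 19.7 mag [-61.4   1.1] z 0.0822 F world [ 0.42  7.71 -3.33] F tool [0.97 4.22 7.21] gap 0.0231 toolz yaw mag deg -178.65 tilt [ 0.038 -0.993  0.114]
t 19.75 mag [-60.9   1.1] z 0.0822 F world [-0.4   7.1  -2.51] F tool [0.14 3.31 6.77] gap 0.0229 toolz yaw mag deg -178.67 tilt [ 0.038 -0.993  0.113]
```

View pics/w20.png

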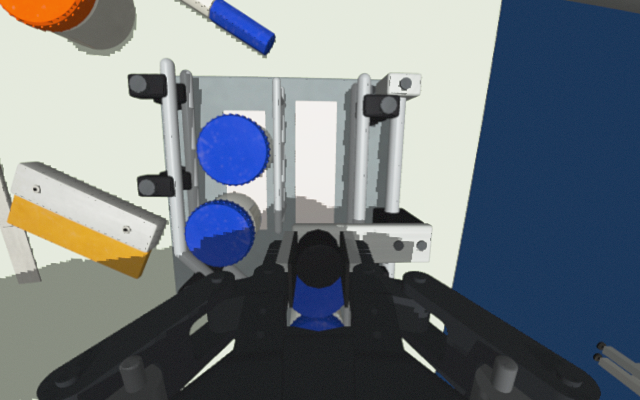

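```bash
python3 -m pendant '{"offset": [[0,-0.03,-0.4],[0,-0.03,-0.4]], "twist": [0,0]}' 0.1 30 >/dev/null; python3 -c "from pos import *;rep()"
python3 -m pendant '{"offset": [[0,-0.03,-0.35],[0,-0.03,-0.35]], "twist": [0,0]}' 0.1 30 >/dev/null; python3 -c "from pos import *;rep()"
```

```text
t 19.95 mag [-56.    1.1] z 0.0822 F world [-0.63  7.97 -3.23] F tool [-0.02  4.17  7.55] gap 0.023 toolz yaw mag deg -178.48 tilt [ 0.039 -0.992  0.121]
t 20.15 mag [-51.8   1.1] z 0.0823 F world [-0.22  8.58 -4.3 ] F tool [0.42 5.38 7.94] gap 0.0224 toolz yaw mag deg -178.31 tilt [ 0.039 -0.991  0.128]
```

```bash
python3 -m pendant '{"offset": [[0,-0.03,-0.35]], "twist": [0.5]}' 0.1 30 >/dev/null; python3 -c "from pos import *;rep()"
python3 -m pendant '{"offset": [[0,-0.03,-0.35]], "twist": [0]}' 0.1 30 >/dev/null; python3 -c "from pos import *;rep()"
```

```text
t 20.25 mag [-49.7   1.1] z 0.0822 F world [ 0.58  7.84 -2.71] F tool [1.16 3.76 7.33] gap 0.0231 toolz yaw mag deg -178.73 tilt [ 0.038 -0.991  0.132]
t 20.35 mag [-47.6   1.1] z 0.0823 F world [ 0.48  7.52 -3.19] F tool [1.02 4.21 6.94] gap 0.0232 toolz yaw mag deg -178.64 tilt [ 0.038 -0.99   0.135]
```

```bash
python3 -m pendant '{"offset": [[0,-0.03,-0.3]], "twist": [0]}' 0.1 30 >/dev/null; python3 -c "from pos import *;rep()"
python3 -m pendant '{"offset": [[0,-0.03,-0.3]], "twist": [0]}' 0.1 30 >/dev/null; python3 -c "from pos import *;rep()"
```

```text
t 20.45 mag [-46.    1.1] z 0.0823 F world [ 0.26  7.61 -3.86] F tool [0.79 4.9  6.95] gap 0.0228 toolz yaw mag deg -178.55 tilt [ 0.038 -0.99   0.139]
t 20.55 mag [-44.3   1.1] z 0.0823 F world [ 0.06  7.2  -3.43] F tool [0.58 4.44 6.6 ] gap 0.023 toolz yaw mag deg -178.46 tilt [ 0.039 -0.989  0.142]
```

```bash
python3 -m pendant '{"offset": [[0,-0.03,-0.3]], "twist": [0]}' 0.1 30 >/dev/null; python3 -c "from pos import *;rep()"
python3 -m pendant '{"offset": [[0,-0.03,-0.3]], "twist": [0]}' 0.1 30 >/dev/null; python3 -c "from pos import *;rep()"
```

```text
t 20.65 mag [-42.7   1.1] z 0.0823 F world [ 0.61  7.4  -3.83] F tool [1.14 4.9  6.67] gap 0.0227 toolz yaw mag deg -178.37 tilt [ 0.039 -0.989  0.146]
t 20.75 mag [-41.1   1.1] z 0.0824 F world [ 0.54  6.86 -3.05] F tool [1.06 4.07 6.24] gap 0.0228 toolz yaw mag deg -178.29 tilt [ 0.039 -0.988  0.149]
```

```bash
python3 -m pendant '{"offset": [[0,-0.03,-0.3]], "twist": [0]}' 0.1 30 >/dev/null; python3 -c "from pos import *;rep()"
python3 -c "
from pos import *
shot('wrist','w22');rep()"
```

```text
t 20.85 mag [-39.5   1.1] z 0.0823 F world [ 0.51  6.11 -4.71] F tool [0.9  5.61 5.24] gap 0.0231 toolz yaw mag deg -178.21 tilt [ 0.039 -0.988  0.152]
t 20.9 mag [-39.2   1.1] z 0.0824 F world [-0.15  7.23 -2.01] F tool [0.45 3.11 6.82] gap 0.023 toolz yaw mag deg -178.22 tilt [ 0.039 -0.988  0.152]
```

View pics/w22.png

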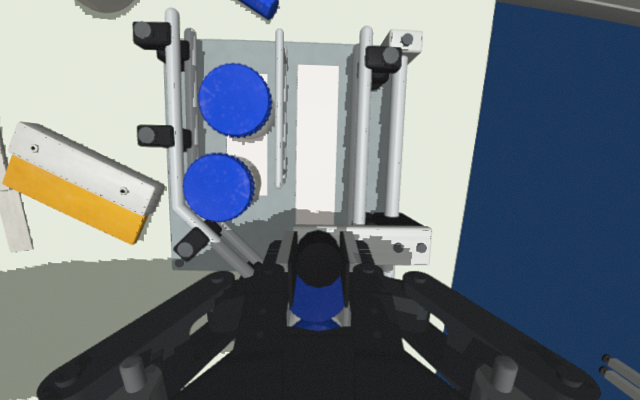

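```bash
python3 -m pendant '{"offset": [[0,-0.03,-0.3]], "twist": [0]}' 0.1 30 >/dev/null; python3 -c "from pos import *;rep()"
python3 -m pendant '{"offset": [[0,-0.03,-0.3]], "twist": [0]}' 0.1 30 >/dev/null; python3 -c "from pos import *;rep()"
```

```text
t 21.0 mag [-37.7   1.1] z 0.0824 F world [-0.04  6.88 -2.46] F tool [0.52 3.51 6.38] gap 0.0227 toolz yaw mag deg -178.13 tilt [ 0.039 -0.987  0.156]
t 21.1 mag [-36.1   1.1] z 0.0824 F world [ 0.64  7.42 -4.23] F tool [1.19 5.4  6.55] gap 0.0228 toolz yaw mag deg -178.04 tilt [ 0.04  -0.986  0.159]
```

```bash
python3 -m pendant '{"offset": [[0,-0.03,-0.3]], "twist": [0]}' 0.1 30 >/dev/null; python3 -c "from pos import *;rep()"
```

```text
t 21.2 mag [-34.5   1.1] z 0.0824 F world [ 0.35  6.91 -3.54] F tool [0.89 4.65 6.17] gap 0.0229 toolz yaw mag deg -177.96 tilt [ 0.04  -0.986  0.162]
```

```bash
python3 -m pendant '{"offset": [[0,-0.03,-0.3]], "twist": [0.3]}' 0.1 30 >/dev/null; python3 -c "from pos import *;rep()"
```

```text
t 21.3 mag [-32.8   1.1] z 0.0824 F world [ 0.18  7.89 -2.98] F tool [0.81 4.28 7.23] gap 0.0226 toolz yaw mag deg -178.18 tilt [ 0.039 -0.985  0.166]
```

```bash
python3 -m pendant '{"offset": [[0,-0.03,-0.3]], "twist": [0]}' 0.1 30 >/dev/null; python3 -c "from pos import *;rep()"
```

```text
t 21.4 mag [-31.8   1.1] z 0.0824 F world [ 0.6  12.9  -5.58] F tool [ 1.63  7.76 11.63] gap 0.0229 toolz yaw mag deg -178.07 tilt [ 0.039 -0.984  0.171]
```

```bash
python3 -m pendant '{"offset": [[0,-0.03,-0.3]], "twist": [0]}' 0.1 30 >/dev/null; python3 -c "
from pos import *
rep();shot('wrist','w23');shot('scene','c23');shot('side','s23')"
```

```text
t 21.5 mag [-31.6   1.1] z 0.0825 F world [ 0.82 15.47 -7.22] F tool [ 2.05  9.92 13.76] gap 0.0229 toolz yaw mag deg -177.92 tilt [ 0.04  -0.983  0.178]
```

View pics/w23.png

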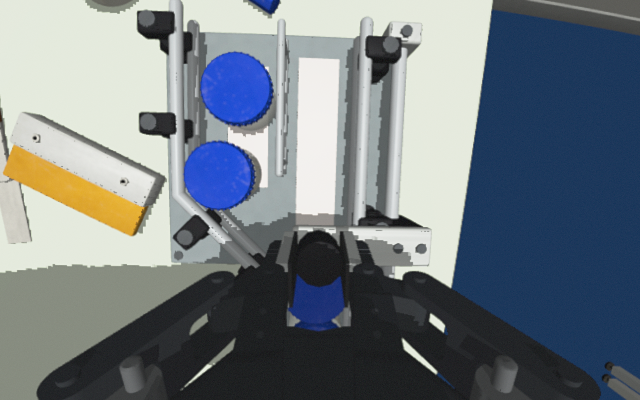

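```bash
python3 -c "
import cv2
a=cv2.imread('pics/s23.png')[170:330,210:380];cv2.imwrite('pics/s23c.png',cv2.resize(a,None,fx=3.5,fy=3.5,interpolation=2))"
```

```text
(no output)
```

View pics/s23c.png

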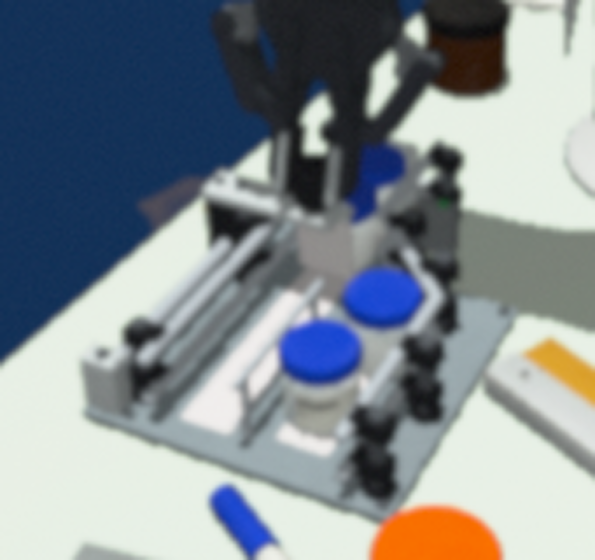

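```bash
python3 -m pendant '{"offset": [[0,0,0]], "twist": [0]}' 0.1 30 >/dev/null; python3 -c "from pos import *;rep()"
python3 -m pendant '{"offset": [[0,0,0],[0,0,0],[0,0,0],[0,0,0],[0,0,0]], "twist": [0,0,0,0,0]}' 0.6 30; python3 -c "
from pos import *
rep();shot('wrist','w24');M=R.from_quat(get_state()['orientation'],scalar_first=True).as_matrix();print(M.T@np.array([0,0,1]))"
```

```text
t 21.75 mag [-32.1   1.1] z 0.0825 F world [ 0.49 -1.5  -2.24] F tool [ 0.25  1.94 -1.92] gap 0.0228 toolz yaw mag deg -177.86 tilt [ 0.04  -0.983  0.178]
clock: 22.25
tcp_pos: [0.4157, 0.2234, 0.0833]
orientation: [0.767, -0.64, -0.048, 0.025]
wrist_force: [2.2, 0.9, 0.5]
finger_gap: 0.0513
t 22.25 mag [-31.4   1.9] z 0.0833 F world [2.25 0.9  0.51] F tool [ 2.34 -0.29  0.73] gap 0.0513 toolz yaw mag deg -177.87 tilt [ 0.042 -0.983  0.177]
[ 0.04236838 -0.9833452   0.17674031]
```

View pics/w24.png

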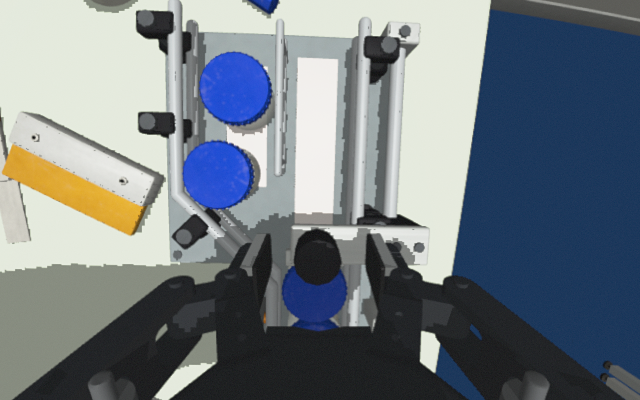

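```bash
python3 -c "
from pos import *
rep();shot('side','s25');rep()"
python3 -m pendant '{"offset": [[-0.05,0,0],[0,0,0],[0,0,0],[0,0,0],[0,0,0]], "twist": [0,0,0,0,0]}' 0.1 30;python3 -c "
from pos import *
rep()"
```

```text
t 22.3 mag [-31.4   1.9] z 0.0833 F world [-0.08 -0.49 -0.35] F tool [-0.15  0.25 -0.53] gap 0.0515 toolz yaw mag deg -177.87 tilt [ 0.042 -0.983  0.177]
t 22.35 mag [-31.4   1.9] z 0.0833 F world [-0.18 -0.27  0.37] F tool [-0.19 -0.42 -0.18] gap 0.0514 toolz yaw mag deg -177.87 tilt [ 0.042 -0.983  0.177]
clock: 22.85
tcp_pos: [0.4149, 0.2233, 0.0835]
orientation: [0.767, -0.64, -0.048, 0.025]
wrist_force: [-0.7, -0.8, 0.9]
finger_gap: 0.023
t 22.85 mag [-31.3   1.1] z 0.0835 F world [-0.74 -0.83  0.86] F tool [-0.78 -1.02 -0.59] gap 0.023 toolz yaw mag deg -177.9 tilt [ 0.042 -0.983  0.177]
```

Regripped; now feel for snugness with small forward rows.

```bash
python3 -m pendant '{"offset": [[0,-0.01,-0.12]], "twist": [0]}' 0.1 30 >/dev/null; python3 -c "from pos import *;rep()"
python3 -m pendant '{"offset": [[0,-0.02,-0.2]], "twist": [0]}' 0.1 30 >/dev/null; python3 -c "from pos import *;rep()"
```

```text
t 22.95 mag [-31.2   1.2] z 0.0835 F world [-0.57  7.21  0.38] F tool [0.17 0.93 7.18] gap 0.0227 toolz yaw mag deg -177.85 tilt [ 0.042 -0.983  0.18 ]
t 23.05 mag [-31.1   1.1] z 0.0835 F world [-0.5  11.09 -2.4 ] F tool [ 0.52  4.43 10.44] gap 0.0228 toolz yaw mag deg -177.76 tilt [ 0.042 -0.982  0.185]
```

```bash
python3 -m pendant '{"offset": [[0,-0.02,-0.25]], "twist": [0]}' 0.1 30 >/dev/null; python3 -c "from pos import *;rep()"
```

```text
t 23.15 mag [-31.    1.1] z 0.0835 F world [-0.44 12.59 -1.33] F tool [ 0.79  3.74 12.07] gap 0.0229 toolz yaw mag deg -177.64 tilt [ 0.042 -0.981  0.191]
```

```bash
python3 -m pendant '{"offset": [[0,0,-0.12],[0,0,-0.05],[0,0,0],[0,0,0],[0,0,0]], "twist": [0,0,0,0,0]}' 0.6 30;python3 -c "
from pos import *
rep();shot('wrist','w26');rep()"
```

```text
clock: 23.65
tcp_pos: [0.4152, 0.2207, 0.0827]
orientation: [0.771, -0.635, -0.049, 0.026]
wrist_force: [-0.4, -0.5, 0.3]
finger_gap: 0.0514
t 23.65 mag [-28.7   1.2] z 0.0827 F world [-0.35 -0.53  0.34] F tool [-0.39 -0.44 -0.42] gap 0.0514 toolz yaw mag deg -177.64 tilt [ 0.042 -0.981  0.189]
t 23.7 mag [-28.8   1.2] z 0.0827 F world [ 0.85 -0.29  0.63] F tool [ 0.84 -0.66 -0.26] gap 0.0514 toolz yaw mag deg -177.64 tilt [ 0.042 -0.981  0.189]
```

View pics/w26.png

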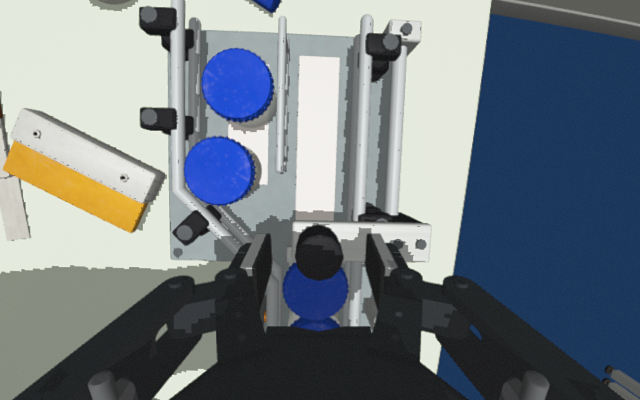

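```bash
python3 -m pendant '{"offset": [[0.04,-1,0.19],[0.1,-2,0.4],[0.1,-3,0.6],[0.1,-3,0.6],[0.1,-3,0.6],[0.1,-3,0.6],[0,0,0],[0,0,0]], "twist": [0,0,0,0,0,0,0,0]}' 0.6;python3 -c "
from pos import *
from seg import lids
rep();p=camera_params('wrist');im=shot('wrist','w27')
for l in lids(im,p)[0]: print(l,mag(l[2]))
for n in ['follower_knob','follower_face','jar_block','jar_lead','jar_last','lane_end']:
    for q in landmark_of('wrist',n)[:2]:
        X=cam2w(p,q['xyz']);print(n,round(q['confidence'],2),mag(X),w2px(p,X).round(0))
shot('side','s27');shot('scene','c27');rep()
a=cv2.imread('pics/s27.png')[170:330,210:380];cv2.imwrite('pics/s27c.png',cv2.resize(a,None,fx=3.5,fy=3.5,interpolation=2))"
```

```text
clock: 24.5
tcp_pos: [0.4131, 0.2211, 0.2462]
orientation: [0.771, -0.635, -0.049, 0.026]
wrist_force: [0.6, -0.1, -1.3]
finger_gap: 0.0512
t 24.5 mag [-29.2  -0.8] z 0.2462 F world [ 0.57 -0.07 -1.26] F tool [ 0.51  1.23 -0.36] gap 0.0512 toolz yaw mag deg -177.66 tilt [ 0.043 -0.981  0.189]
(array([276.3,  65.2]), np.int32(323), array([0.3575, 0.3787, 0.054 ])) [-190.3259619   -45.33396329]
(array([272.9, 126. ]), np.int32(900), array([0.3598, 0.3094, 0.054 ])) [-121.03433332  -47.87368961]
(array([262.4, 170.3]), np.int32(852), array([0.3521, 0.2569, 0.054 ])) [-69.19934553 -59.21714767]
(array([312.7, 249.9]), np.int32(1530), array([0.4209, 0.1664, 0.054 ])) [25.87944641  3.10229812]
follower_knob 0.62 [-35.14075222   1.87756629] [314. 204.]
follower_knob 0.47 [60.10391772  2.90997429] [311. 264.]
follower_face 0.89 [-15.61084364   1.51423437] [312. 215.]
jar_block 0.56 [-69.43007372 -58.66493405] [268. 170.]
jar_lead 0.86 [46.07195047  2.99038298] [311. 254.]
jar_last 0.86 [4.56627445 0.93480954] [311. 225.]
jar_last 0.69 [61.71879096  1.19409573] [310. 265.]
lane_end 0.91 [61.70335555  1.2331843 ] [310. 265.]
t 24.95 mag [-29.2  -1.4] z 0.2445 F world [ 0.31  0.24 -1.26] F tool [ 0.29  1.29 -0.04] gap 0.0518 toolz yaw mag deg -177.69 tilt [ 0.04  -0.981  0.189]
```

View pics/w27.png

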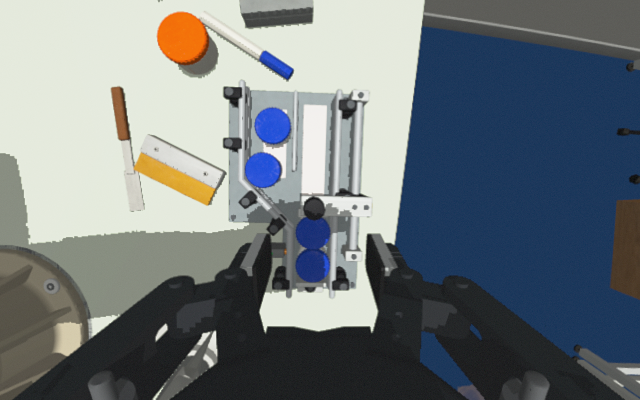

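View pics/s27c.png

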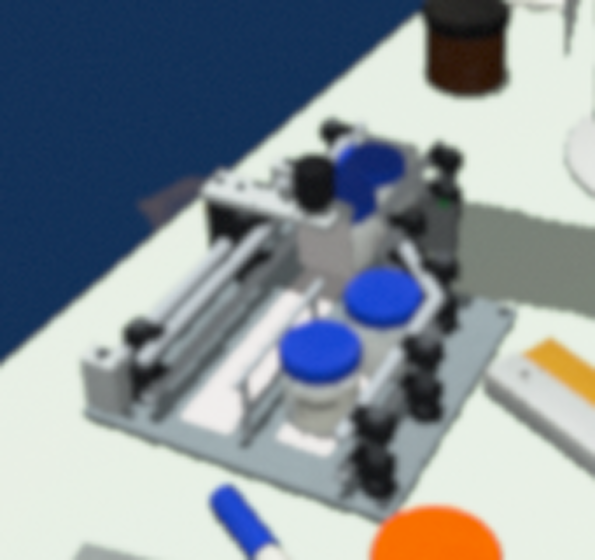

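```bash
python3 -c "
from pos import *
rep();print(hand_in())"
```

```text
t 24.95 mag [-29.2  -1.4] z 0.2445 F world [ 0.31  0.24 -1.26] F tool [ 0.29  1.29 -0.04] gap 0.0518 toolz yaw mag deg -177.69 tilt [ 0.04  -0.981  0.189]
the job is handed in; nothing more can be done
None
```

The job is done and handed in at about 25 s. `hand_in` gave no verdict.

**Blocking jar:** I slid it back along the shoulder with the closed fingertips at about 1–2 N. When it met the outer rail it stopped moving across the bay, and the force rose to 5 N, then about 8 N on a final press. It now stands at magazine (-70, -60) mm, by the rail and clear of the fourth jar.

**Queue:** I took the follower by its knob and ran the two jars down the lane at about 7 N. At the end the motion stopped and the wrist force rose to 15.5 N. One relaxing row before I let go pulled the follower back slightly, so I gripped the knob again to check the pressure. Pushing at 7–12.6 N moved it only about 0.3 mm, so the jars were still snug, and I then let go directly.

**Last checks:**
- **Jars:** the pictures show all four standing. The two queued jars are about 42 mm apart, centre to centre, so they are closed up. The fourth jar and the ink pot look untouched.
- **Robot:** the gripper is clear above the magazine, with about 1 N on the wrist. That is slightly above the noise, but nothing was touching.
- **Disagreements:** the networks' positions differed from the colour measurements by a few mm, and some of their reports were wrong. The tool also tilted by about 11 degrees during the push, without visible effect on the jars. The pressure left after the final release was not measured again.

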